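# Close the sprung press mould and hold it shut

## Task

Pull the transport lock of the small press mould all the way out to its end stop, so that its bar clears the lower half. Then put the loose upper half on the two dowels and press it down against the spring until the faces of the two halves meet, and finish while still holding it pressed shut: do not let go. Leave the other things on the bench where they are.

Things in the scene. Friction and masses are not known exactly. Their poses are not given: they have to be found in the camera images.
- lower_half: Lower half of the press mould, fixed to the bench: aluminium block 80 (x) x 110 (y) mm on a dark foot plate 100 x 134 x 8, flat top face 40 mm above the bench. Origin: centre of the underside; z up, y along the line of the dowels, -x roughly towards the robot. On the -x side a dark guide 34 mm wide, centred at y = -28, reaches to x = -164; lips 48 mm high, end stop 54 mm.
- lower_face (a point): Centre of the lower half's top face, 40 mm above its origin (same axes). The mould is shut when the underside of the upper half lies on this face.
- dowel_left (a point): Tip of the upright steel dowel at y = +42 mm of the lower half. Dowels are 10 mm in diameter and stand 26 mm above the top face (66 mm above the bench); the last 7 mm taper to 5 mm.
- dowel_right (a point): Tip of the equal dowel at y = -42 mm of the lower half.
- ejector (a joint): Sprung ejector plate, 46 x 38 mm, in the middle of the lower half's top face. 0 = raised, 8 mm proud of the face; 0.008 = pushed in flush. It pushes up with 6 N raised, 14 N flush, so the upper half's weight alone does not close the mould: about 11 N more must be pushed down, and it springs back when let go.
- lock (a joint): Transport lock: steel bar 12 mm wide, 12 high, sliding along the lower half's x over its top face at y = -28 mm; it keeps the upper half from closing. 0 = fully in; grows as it is pulled out towards the robot (-x of the lower half); 0.070 = at the end stop, clear of the upper half. Starts between 0 and 0.025. About 2 N of friction; stays where left.
- lock_grip (a point): Centre of the lock's upright black grip, which moves with the bar: 20 mm (along the slide) x 16 mm (across) in plan, sides upright and free from 53 to 81 mm above the bench; this point is 68 mm above the bench.
- upper_half: Loose upper half, about 0.35 kg: aluminium plate 70 (x) x 110 (y) x 20 mm with a dark grip block on top, 22 (x) x 44 (y) mm, from 20 to 52 mm above the underside. Origin: centre of the underside; z up. Two 12 mm through holes at y = +42 and -42 mm. Symmetrical, fits either way round. Starts flat on the bench left of the mould, block up.
- tape_roll: Bystander, to be left alone: roll of cream tape lying flat, 72 mm across, 26 high.
- coupling: Bystander, to be left alone: black plastic pipe coupling standing upright, 54 mm across, 60 high.
- pliers: Bystander, to be left alone: combination pliers with red handles lying open, 184 mm long, 80 wide, 14 high.
- tape_measure: Bystander, to be left alone: yellow pocket tape measure, 38 x 82 x 59 high.
- oil_bottle: Bystander, to be left alone: yellow bottle with a black cap, 44 mm across, 120 high.
- elbow: Bystander, to be left alone: white plastic pipe elbow, 59 x 59 x 42 high.

How it is judged:
By the outcome, as a careful person would: the job done as asked, in the order asked, and still so for the second after the job is handed in, while the arm keeps its last pose, push and grip.
It also fails if it takes over 51 s, if anything falls off the work surface, if the arm or the gripper's body presses on something with over 40 N, if the wrist force passes 120 N, or if a joint passes its speed limit or range.

## Robot

A 6-joint arm with a two-finger parallel gripper is mounted at the origin on a cart in front of the work surface, level with it; the furniture and walls round the work are solid. World frame = base frame: x ahead of the robot, y to its left, z up, the work surface at z = 0. Lengths are in m, angles in rad, forces in N, time in s.
With the tool pointing down it reaches from about 0.225 to 0.875 m from the base axis. Payload 3.4 kg.
Tool frame: the origin (TCP) lies at the very end of the fingers, on their centre line; the grasp point (between the pads) lies 19 mm behind it; z points along the fingers, x is the direction in which the jaws open and shut, and the axes are right-handed (so a half turn about z gives the same grasp; the last joint's range is limited). The gripper opens to 85 mm and grips with 20 to 120 N. Pads are 22 mm wide; open, the fingers measure 114 mm over their backs; the gripper's body (76 mm by 85 mm) begins 54 mm behind the grasp point. The pads swing forward as they close: fully open they stand 13 mm farther back than shut.
Start: joints at [-1.229, 0.276, 1.505, -0, 1.361, -0.121], TCP at [0.257, -0.515, 0.231] pointing down, gripper open.
Joint ranges: [-2.89, 2.89], [-0.75, 2.08], [0.22, 2.7], [-1.18, 4.32], [0.11, 2.71], [-2.7, 2.7]. Speed limits (rad/s): [2.57, 2.57, 3.14, 3.14, 3.14, 3.14].

## Interface

Orientations are given as a unit quaternion [w, x, y, z].
In Python, from rig import manip gives the robot as it stands.
- The arm moves only by the tool send_rows, never from a script. Its argument "increments" is a list of rows, each a list of 5 numbers: the opening, from 0 (shut) to 1 (fully open), then the shift along the tool's x, y, z in m, then the turn about the tool's z in rad. A call has 1 to 8 rows; each row shifts and turns the commanded pose from where the row before left it, along the tool's axes as they then stand; what a row does not reach is not made up. A row lasts 1/8 s, in which the tool goes at most 62.5 mm and 10.7 degrees, less where a joint would pass 70% of its speed; a pose out of reach is approached as far as the arm can. A call is refused whole if a number of a shift passes 0.0625 or a number of a turn 0.188, either way. A call with a gripper value outside its range is refused whole. The fingers move at their own pace and stop on an object; "squeeze" is the grip in N (left out, the last holds). Time passes only in rows, so rows that do not move let the fingers close. It gives the time, the measured TCP pose, the force and the opening at its end, in the units of the state.
- manip.get_state(): the state, without advancing time (a new reading comes with each control period).
- manip.get_image(name): name is "side" or "top" or "wrist"; returns the picture (420x560x3 uint8, red, green, blue); there is no depth.
- manip.calibration(name): a dict with "fx", "fy", "cx", "cy" (pixels), "camera_from_world" (4x4, takes a point from world to camera coordinates). Camera axes: x right, y up, looking along -z (the intrinsics and any distortion apply to the point x, -y, -z); pixel columns grow to the right and rows downward; lengths in m; the calibration is good to about 2 mm. A picture is of the moment at which its call begins: read the wrist's pose just before it. calibration takes no time and is no camera call; for the wrist camera it gives the pose at the moment of the call.
- manip.sign_off(): hands the job in, once; it reports no verdict.
The state is a dict: "clock": time; "qpos": joint angles; "qd": joint speeds; "effort": joint torques, N m; "position": TCP position; "ee_rot": TCP orientation; "contact_force": force on the tool from outside, world axes, zero at the start; "moment": the same for the moment, N m; "width": finger opening in m.
Only numpy, scipy, OpenCV 4.12 (cv2) and the standard library are available. Lean on these libraries where they do the work, as an engineer would, in place of code of your own. Each camera call takes 0.05 s, during which the arm holds its last target.

## Working session

There is one attempt and no reset: what is moved stays moved. The work goes in short steps, Python scripts to look and compute and a tool call to move; the robot and the scene stay as the last step left them, time stands still between calls to the robot, and variables do not carry over. Pictures are saved under pics/ and viewed, and the job is handed in when it is done.

Besides the shell and the picture viewer there is one more tool, called after "Emit:" as name(argument=value, ...), one argument or row to a line, values as JSON. send_rows: Moves the arm, as the interface text tells. Its arguments: {"type":"object","properties":{"increments":{"type":"array","items":{"type":"array","items":{"type":"number"}}},"squeeze":{"type":"number"}},"required":["increments"]}

```bash
mkdir -p pics; ls
python3 - <<'E'
from rig import manip
import cv2,numpy as np
print(manip.get_state())
for n in ["side","top","wrist"]:
    c=manip.calibration(n)
    print(n,c)
    im=manip.get_image(n)
    cv2.imwrite(f"pics/{n}0.png",im[:,:,::-1])
E
```

```text
pics
{'clock': 0.0, 'qpos': array([-1.22902166e+00,  2.76595921e-01,  1.50615474e+00, -1.12177686e-05,
        1.36066328e+00, -1.20989137e-01]), 'qd': array([ 1.93975480e-03, -9.86803036e-05,  1.76174934e-03, -5.07304985e-04,
        1.54884338e-03, -1.00490953e-03]), 'effort': array([ 9.14729071e-06, -4.16765249e+01, -2.45805269e+01,  5.46781155e-05,
        1.08846888e-02,  2.17872577e-05]), 'position': array([ 0.25651248, -0.51402412,  0.23043056]), 'ee_rot': array([-5.64780521e-04,  8.50418669e-01, -5.26105749e-01, -7.14369528e-04]), 'contact_force': array([-0.27088597,  0.51174335, -0.06610798]), 'moment': array([-0.01881312,  0.03381235,  0.03325418]), 'width': 0.08560494536574727}
side {'fx': 458.1062057995867, 'fy': 458.1062057995867, 'cx': 278.89275982158097, 'cy': 207.27401478015597, 'camera_from_world': array([[-0.86941558, -0.49370407,  0.01930931,  0.46732415],
       [ 0.28594521, -0.4709108 ,  0.83455279, -0.26639247],
       [-0.40292915,  0.7310946 ,  0.5505895 , -1.06527534],
       [ 0.        ,  0.        ,  0.        ,  1.        ]])}
top {'fx': 439.74140437550585, 'fy': 439.74140437550585, 'cx': 278.9715678046941, 'cy': 210.6104371093579, 'camera_from_world': array([[-0.01087499, -0.9998417 , -0.01408253, -0.06515154],
       [ 0.99888333, -0.01150995,  0.04582158, -0.5627958 ],
       [-0.04597641, -0.0135685 ,  0.99885037, -1.59206027],
       [ 0.        ,  0.        ,  0.        ,  1.        ]])}
wrist {'fx': 299.00995628009736, 'fy': 299.00995628009736, 'cx': 278.56689403540906, 'cy': 212.20937385550272, 'camera_from_world': array([[ 0.44802279, -0.89402004, -0.00193542, -0.57461978],
       [ 0.85389887,  0.42855601, -0.29529048,  0.03857703],
       [ 0.26482505,  0.13064421,  0.95540556, -0.37951948],
       [ 0.        ,  0.        ,  0.        ,  1.        ]])}
```

View pics/side0.png

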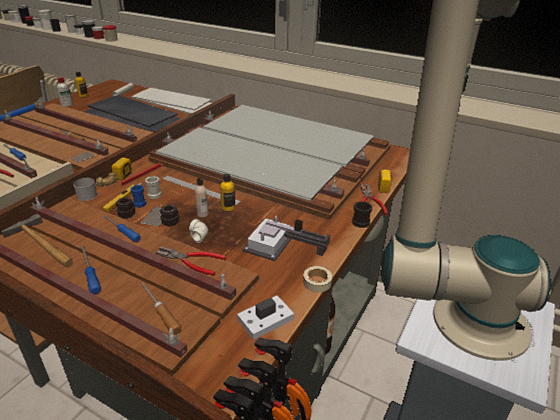

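View pics/top0.png

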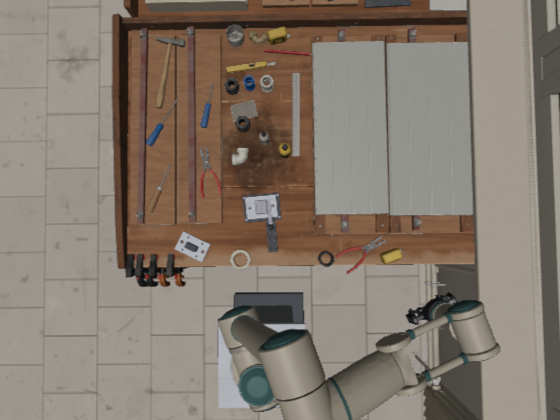

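View pics/wrist0.png

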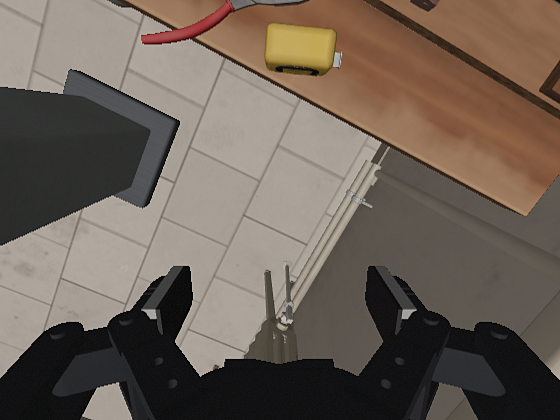

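The top view shows the mould at about (262,208), its guide running down to (272,248), and the upper half at (192,247). The side view shows the mould at (268,236) and the upper half at (265,314). I'll zoom in to measure.

```bash
cat > h.py <<'E'
import numpy as np,cv2
from rig import manip
def ray(c,u,v):
    M=c["camera_from_world"];R=M[:3,:3];t=M[:3,3]
    d=R.T@np.array([(u-c["cx"])/c["fx"],-(v-c["cy"])/c["fy"],-1.0]);o=-R.T@t
    return o,d
def onz(c,u,v,z):
    o,d=ray(c,u,v);return o+d*(z-o[2])/d[2]
def proj(c,p):
    M=c["camera_from_world"];q=M[:3,:3]@np.asarray(p,float)+M[:3,3]
    return np.array([c["cx"]+c["fx"]*q[0]/-q[2],c["cy"]-c["fy"]*q[1]/-q[2]])
E
python3 - <<'E'
from h import *
t=cv2.imread("pics/top0.png");s=cv2.imread("pics/side0.png")
cv2.imwrite("pics/topz.png",cv2.resize(t[180:280,160:300],None,fx=5.6,fy=5.6,interpolation=cv2.INTER_CUBIC))
cv2.imwrite("pics/sidez.png",cv2.resize(s[205:345,220:400],None,fx=4.2,fy=4.2,interpolation=cv2.INTER_CUBIC))
E
```

```text
(no output)
```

View pics/topz.png

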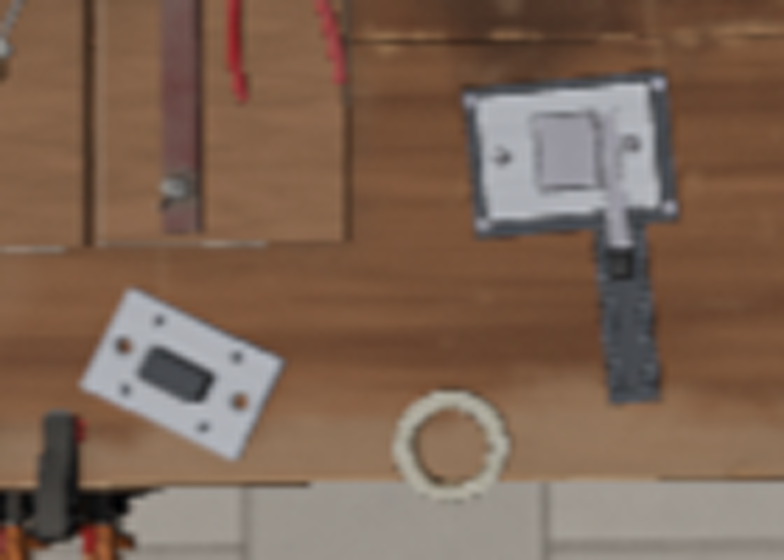

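View pics/sidez.png

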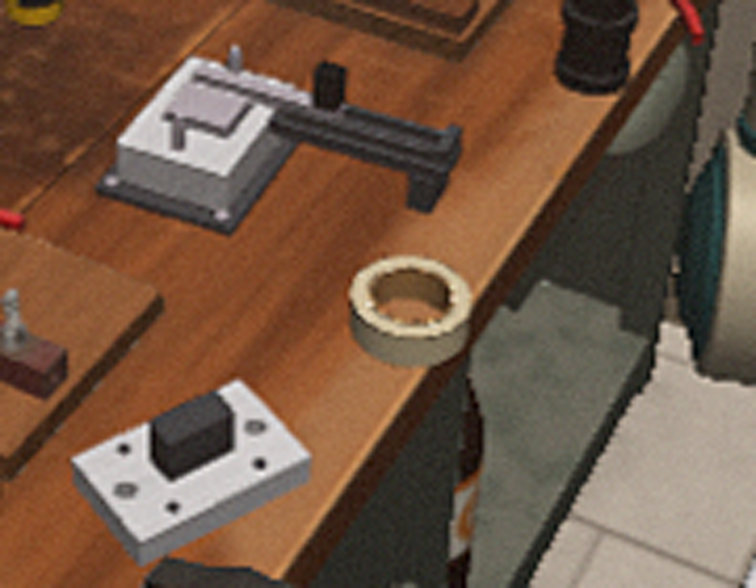

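Run:
```python
from h import *
c=manip.calibration("top")
def P(a,z): return np.array([onz(c,160+x/5.6-.4,180+y/5.6-.4,z) for x,y in a])
f=P([(465,92),(660,75),(678,215),(482,235)],.008)
print("foot",f[:,:2].round(4).tolist(),f.mean(0),[np.linalg.norm(f[i]-f[i-1]).round(4) for i in range(4)])
u=P([(130,288),(284,360),(237,462),(80,385)],.02)
print("upper",u[:,:2].round(4).tolist(),u.mean(0),[np.linalg.norm(u[i]-u[i-1]).round(4) for i in range(4)])
d=P([(503,157),(631,144)],.06);print("dowel",d,d.mean(0), np.linalg.norm(d[0]-d[1]), np.degrees(np.arctan2(*(d[0]-d[1])[[1,0]])))
h=P([(123,345),(240,401)],.02);print("holes",h,h.mean(0),np.linalg.norm(h[0]-h[1]), np.degrees(np.arctan2(*(h[0]-h[1])[[1,0]])))
print("grip",P([(621,262)],.081),"guide end",P([(608,402),(660,400)],.054))
print("tape",P([(451,446)],.02))
s=manip.calibration("side")
def S(x,y,z): return onz(s,220+x/4.2-.4,205+y/4.2-.4,z)
print("side dowels tips",S(236,48,.066),S(177,118,.066),"griptop",S(331,68,.081),"blk top",S(191,407,.052))
# upper block top
print("top blk",P([(176,375)],.052))
```

```text
foot [[0.6173, 0.0613], [0.6269, -0.0665], [0.5351, -0.0773], [0.5235, 0.0509]] [ 0.57573465 -0.00790803  0.008     ] [np.float64(0.0944), np.float64(0.1282), np.float64(0.0924), np.float64(0.1287)]
upper [[0.4914, 0.2788], [0.4437, 0.1788], [0.3783, 0.2095], [0.429, 0.3114]] [0.43559944 0.24460692 0.02      ] [np.float64(0.0704), np.float64(0.1108), np.float64(0.0723), np.float64(0.1138)]
dowel [[ 0.57160457  0.03254555  0.06      ]
 [ 0.57889898 -0.04858517  0.06      ]] [ 0.57525177 -0.00801981  0.06      ] 0.08145798078332671 95.13761247725253
holes [[0.45454328 0.28338217 0.02      ]
 [0.41756701 0.20742921 0.02      ]] [0.43605514 0.24540569 0.02      ] 0.08447542059734628 64.04173428601406
grip [[ 0.50413933 -0.04220881  0.081     ]] guide end [[ 0.41605884 -0.03220605  0.054     ]
 [ 0.4169828  -0.06509687  0.054     ]]
tape [[0.38719053 0.07086326 0.02      ]]
side dowels tips [ 0.57557485 -0.046679    0.066     ] [0.5684822  0.04115775 0.066     ] griptop [ 0.50057808 -0.03977712  0.081     ] blk top [0.43637726 0.24333982 0.052     ]
top blk [[0.43585689 0.24208455 0.052     ]]
```

```bash
cat >> h.py <<'E'
def yaw(st):
    w,x,y,z=st["ee_rot"]; return np.arctan2(2*(x*y+w*z),1-2*(y*y+z*z))
def plan(tgt,tyaw,n,op,st=None,nd=3):
    st=st or manip.get_state(); p=np.array(st["position"]);a=yaw(st)
    print("from",p.round(4),np.degrees(a).round(2),"t",st["clock"])
    tyaw=np.radians(tyaw);rows=[]
    for i in range(n):
        k=n-i
        d=(np.array(tgt)-p)/k; dy=(tyaw-a)/k
        tx=np.array([np.cos(a),np.sin(a),0]);ty=np.array([np.sin(a),-np.cos(a),0]);tz=np.array([0,0,-1.])
        r=[op]+[round(float(d@v),nd) for v in (tx,ty,tz)]+[round(float(-dy),nd)]
        rows.append(r); p=p+r[1]*tx+r[2]*ty+r[3]*tz;a=a-r[4]
    print(rows,"ends",p.round(4),np.degrees(a).round(2))
E
python3 - <<'E'
from h import *
s=manip.get_state()
M=manip.calibration("wrist")["camera_from_world"];cp=-M[:3,:3].T@M[:3,3]
print(cp-s["position"],-M[2,:3])
plan([.47,-.03,.2],5,8,.6)
E
```

```text
[0.06847522 0.03344603 0.14235456] [-0.26474302 -0.13087324 -0.95539695]
from [ 0.2565 -0.5142  0.2306] -63.48 t 0.15
[[0.6, -0.042, -0.051, 0.004, -0.149], [0.6, -0.034, -0.057, 0.004, -0.149], [0.6, -0.026, -0.061, 0.004, -0.15], [0.6, -0.016, -0.064, 0.004, -0.149], [0.6, -0.006, -0.066, 0.004, -0.15], [0.6, 0.003, -0.066, 0.004, -0.149], [0.6, 0.013, -0.065, 0.003, -0.15], [0.6, 0.023, -0.062, 0.004, -0.149]] ends [ 0.4698 -0.0295  0.1996] 4.98
```

Run:
```python
from h import *
plan([.50,-.03,.19],5,10,.6)
```

```text
from [ 0.2565 -0.5142  0.2306] -63.48 t 0.15
[[0.6, -0.032, -0.043, 0.004, -0.12], [0.6, -0.027, -0.047, 0.004, -0.119], [0.6, -0.021, -0.05, 0.004, -0.12], [0.6, -0.015, -0.052, 0.004, -0.119], [0.6, -0.009, -0.054, 0.004, -0.12], [0.6, -0.002, -0.054, 0.004, -0.119], [0.6, 0.004, -0.054, 0.004, -0.12], [0.6, 0.01, -0.053, 0.004, -0.119], [0.6, 0.017, -0.052, 0.004, -0.12], [0.6, 0.022, -0.049, 0.005, -0.119]] ends [ 0.4997 -0.0304  0.1896] 4.98
```

Emit:
send_rows(
  increments=[
    [0.6, -0.032, -0.043, 0.004, -0.12],
    [0.6, -0.027, -0.047, 0.004, -0.119],
    [0.6, -0.021, -0.05, 0.004, -0.12],
    [0.6, -0.015, -0.052, 0.004, -0.119],
    [0.6, -0.009, -0.054, 0.004, -0.12],
    [0.6, -0.002, -0.054, 0.004, -0.119],
    [0.6, 0.004, -0.054, 0.004, -0.12],
    [0.6, 0.01, -0.053, 0.004, -0.119],
  ],
  squeeze=40,
)

```text
clock: 1.15
position: [0.4521, -0.1262, 0.1991]
ee_rot: [0.0, 0.997, -0.074, 0.0]
contact_force: [0.7, 0.6, -0.1]
width: 0.0514
```

Emit:
send_rows(
  increments=[
    [0.6, 0.017, -0.052, 0.004, -0.12],
    [0.6, 0.022, -0.049, 0.005, -0.119],
    [0.6, 0, 0, 0, 0],
    [0.6, 0, 0, 0, 0],
  ],
)

```text
clock: 1.65
position: [0.4994, -0.0309, 0.19]
ee_rot: [0.0, 0.999, 0.044, -0.001]
contact_force: [-0.1, -0.4, 0.1]
width: 0.0513
```

Run:
```python
from h import *
s=manip.get_state();c=manip.calibration("wrist");print(s["position"],np.degrees(yaw(s)),s["width"],s["clock"],s["contact_force"])
im=manip.get_image("wrist")[:,:,::-1];cv2.imwrite("pics/w1.png",im)
np.save("w1.npy",c["camera_from_world"])
```

```text
[ 0.49941679 -0.03088341  0.19002202] 5.008724557509529 0.05130110680039188 1.65 [-0.10384418 -0.38446644  0.10103959]
```

View pics/w1.png

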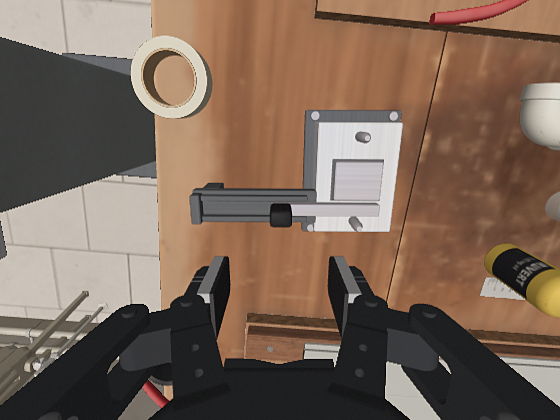

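The wrist view shows the mould's white face spanning about (315-403, 122-232), the dowel tips near (361,135) and (353,221), and the lock grip at (281,215). I'll zoom in on these.

Run:
```python
from h import *
t=cv2.imread("pics/w1.png")
cv2.imwrite("pics/w1z.png",cv2.resize(t[100:245,180:415],None,fx=3.4,fy=3.4,interpolation=cv2.INTER_CUBIC))
```

```text
(no output)
```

View pics/w1z.png

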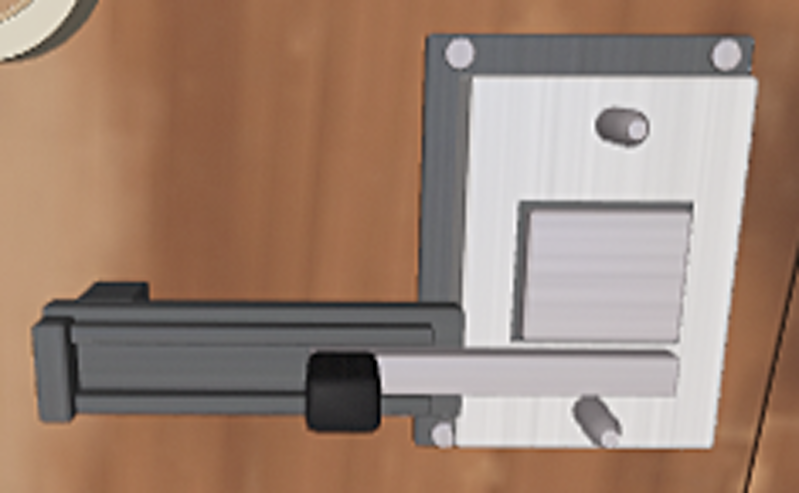

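```bash
cat > m.py <<'E'
from h import *
c=dict(manip.calibration("wrist"));c["camera_from_world"]=np.load("w1.npy")
Z=lambda x,y:(180+(x+.5)/3.4-.5,100+(y+.5)/3.4-.5)
P=lambda x,y,z:onz(c,*Z(x,y),z)
b=np.array([P(471,77,.04),P(756,79,.04),P(714,448,.04),P(455,447,.04)])
print(b.round(4).tolist(),b.mean(0),[np.linalg.norm(b[i]-b[i-1]).round(4) for i in range(4)])
d=np.array([P(638,129,.066),P(612,440,.066)]);v=d[0]-d[1]
print(d,d.mean(0),np.linalg.norm(v),np.degrees(np.arctan2(v[1],v[0])))
e=b[0]-b[3];print(np.degrees(np.arctan2(e[1],e[0])));e=b[1]-b[2];print(np.degrees(np.arctan2(e[1],e[0])));e=b[1]-b[0];print(np.degrees(np.arctan2(e[1],e[0])))
print("grip bottom edge @.081",P(311,430,.081),P(378,431,.081), "top edge @.05", P(309,355,.053),P(381,355,.053))
O=d.mean(0);a=np.arctan2(v[1],v[0])-np.pi/2
R=np.array([[np.cos(a),-np.sin(a)],[np.sin(a),np.cos(a)]])
for q in (0,.005,.01,.015,.02): pass
E
python3 m.py
```

```text
[[0.5307, 0.0452, 0.04], [0.6089, 0.0517, 0.04], [0.619, -0.0565, 0.04], [0.5397, -0.0632, 0.04]] [ 0.57458829 -0.00570644  0.04      ] [np.float64(0.1088), np.float64(0.0785), np.float64(0.1086), np.float64(0.0796)]
[[ 0.57133455  0.03634416  0.066     ]
 [ 0.57901198 -0.04767098  0.066     ]] [ 0.57517326 -0.00566341  0.066     ] 0.08436520069686558 95.22127817466992
94.77257256653326
95.31625075435262
4.724390054730121
grip bottom edge @.081 [ 0.49499372 -0.04675303  0.081     ] [ 0.51254683 -0.04546334  0.081     ] top edge @.05 [ 0.49273164 -0.03431814  0.053     ] [ 0.51318741 -0.03248876  0.053     ]
```

Run:
```python
from h import *
plan([.503,-.040,.058],5,4,.6)
```

```text
from [ 0.4994 -0.0314  0.1902] 4.94 t 1.7
[[0.6, 0.001, 0.002, 0.033, -0.0], [0.6, 0.001, 0.002, 0.033, -0.0], [0.6, 0.0, 0.002, 0.033, -0.001], [0.6, 0.001, 0.003, 0.033, -0.0]] ends [ 0.5031 -0.0401  0.0582] 4.99
```

Emit:
send_rows(
  increments=[
    [0.6, 0.002, 0.005, 0.044, 0],
    [0.6, 0.001, 0.004, 0.044, 0],
    [0.6, 0, 0, 0.03, 0],
    [0.6, 0, 0, 0.014, 0],
    [0.2, 0, 0, 0, 0],
    [0.1, 0, 0, 0, 0],
    [0, 0, 0, 0, 0],
    [0, 0, 0, 0, 0],
  ],
  squeeze=40,
)

```text
clock: 2.7
position: [0.5041, -0.0402, 0.0593]
ee_rot: [0.001, 0.999, 0.044, 0.001]
contact_force: [-1.4, -3.6, 3.7]
width: 0.0194
```

Run:
```python
from h import *
s=manip.get_state();print(s["position"],s["width"],s["contact_force"])
cv2.imwrite("pics/s2.png",cv2.resize(manip.get_image("side")[190:300,210:350,::-1],None,fx=5,fy=5,interpolation=2))
```

```text
[ 0.50411855 -0.04020588  0.05934207] 0.019398211947508494 [-1.41907828 -3.61445591  3.66242666]
```

View pics/s2.png

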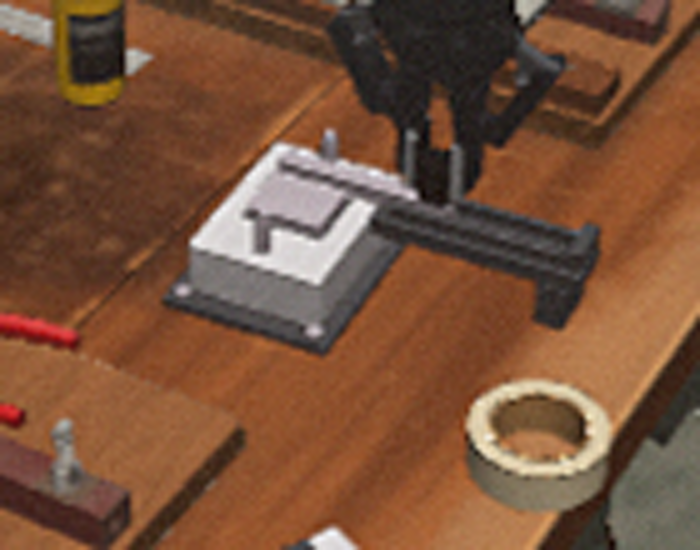

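The grip is held between the pads (opening 19.4 mm against 20 expected). Next I pull along tool −x.

Emit:
send_rows(
  increments=[
    [0, -0.008, 0, 0, 0],
    [0, -0.012, 0, 0, 0],
    [0, -0.012, 0, 0, 0],
    [0, -0.008, 0, 0, 0],
    [0, -0.004, 0, 0, 0],
  ],
)

```text
clock: 3.38
position: [0.4605, -0.0437, 0.0593]
ee_rot: [0.001, 0.999, 0.043, 0.002]
contact_force: [2.4, -2.3, 6.2]
width: 0.019
```

Emit:
send_rows(
  increments=[
    [0, -0.004, 0, 0, 0],
    [0, -0.004, 0, 0, 0],
  ],
)

```text
clock: 3.62
position: [0.4528, -0.0444, 0.0593]
ee_rot: [0.001, 0.999, 0.043, 0.002]
contact_force: [2.9, -2.8, 5.9]
width: 0.0192
```

Emit:
send_rows(
  increments=[
    [0, -0.004, 0, 0, 0],
    [0, -0.004, 0, 0, 0],
  ],
)

```text
clock: 3.88
position: [0.4449, -0.045, 0.0593]
ee_rot: [0.001, 0.999, 0.043, 0.002]
contact_force: [2.6, -2.5, 6.3]
width: 0.0191
```

Emit:
send_rows(
  increments=[
    [0, -0.003, 0, 0, 0],
    [0, -0.003, 0, 0, 0],
  ],
)

```text
clock: 4.12
position: [0.4389, -0.0455, 0.0593]
ee_rot: [0.001, 0.999, 0.043, 0.002]
contact_force: [2.6, -2.7, 6.6]
width: 0.0192
```

Emit:
send_rows(
  increments=[
    [0, -0.002, 0, 0, 0],
    [0, -0.002, 0, 0, 0],
    [0, 0, 0, 0, 0],
  ],
)

```text
clock: 4.5
position: [0.4349, -0.0458, 0.0593]
ee_rot: [0.0, 0.999, 0.043, 0.002]
contact_force: [2.2, -3.1, 6.9]
width: 0.019
```

Emit:
send_rows(
  increments=[
    [0, -0.002, 0, 0, 0],
    [0, -0.002, 0, 0, 0],
    [0, 0, 0, 0, 0],
  ],
)

```text
clock: 4.88
position: [0.4349, -0.0459, 0.0593]
ee_rot: [0.0, 0.999, 0.043, 0.006]
contact_force: [10.6, 0.8, -1.1]
width: 0.0189
```

Run:
```python
from h import *
s=manip.get_state();print(s["position"],s["width"],s["contact_force"])
cv2.imwrite("pics/s3.png",cv2.resize(manip.get_image("side")[190:300,210:350,::-1],None,fx=5,fy=5,interpolation=2))
```

```text
[ 0.43486987 -0.04591377  0.05934156] 0.01892933339981461 [10.57134156  0.80154541 -1.09994694]
```

View pics/s3.png

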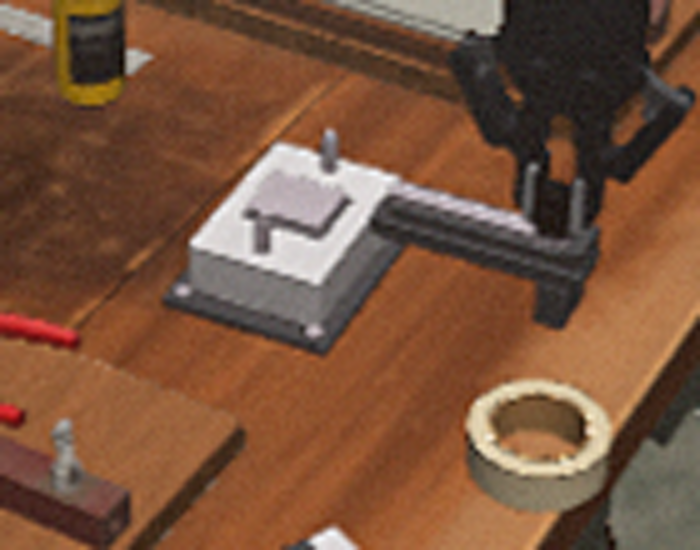

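The lock is at its end stop: the arm stopped moving, the pull rose from about 2 to 10.6 N, and total travel was 69.5 mm. I'll release, lift and go to the upper half.

Emit:
send_rows(
  increments=[
    [0.3, 0, 0, 0, 0],
    [0.6, 0, 0, 0, 0],
    [0.6, 0, 0, 0, 0],
    [0.6, 0, 0, -0.03, 0],
    [0.6, 0, 0, -0.05, 0],
    [0.6, 0, 0, -0.05, 0],
  ],
)

```text
clock: 5.68
position: [0.4283, -0.0454, 0.1889]
ee_rot: [-0.001, 0.999, 0.044, -0.002]
contact_force: [0.6, -0.4, -0.3]
width: 0.0512
```

Run:
```python
from h import *
plan([.436,.244,.19],-26,6,.7)
```

```text
from [ 0.4283 -0.0454  0.1889] 4.99 t 5.675
[[0.7, 0.005, -0.048, -0.0, 0.09], [0.7, 0.001, -0.048, -0.0, 0.09], [0.7, -0.003, -0.048, -0.0, 0.09], [0.7, -0.007, -0.048, -0.0, 0.09], [0.7, -0.012, -0.047, -0.001, 0.09], [0.7, -0.016, -0.045, -0.0, 0.091]] ends [0.4357 0.2436 0.1899] -26.01
```

Emit:
send_rows(
  increments=[
    [0.7, 0.005, -0.048, 0, 0.09],
    [0.7, 0.001, -0.048, 0, 0.09],
    [0.7, -0.003, -0.048, 0, 0.09],
    [0.7, -0.007, -0.048, 0, 0.09],
    [0.7, -0.012, -0.047, -0.001, 0.09],
    [0.7, -0.016, -0.045, 0, 0.091],
    [0.7, 0, 0, 0, 0],
    [0.7, 0, 0, 0, 0],
  ],
)

```text
clock: 6.68
position: [0.4362, 0.2424, 0.1886]
ee_rot: [0.001, 0.974, -0.224, -0.001]
contact_force: [-0.3, 0.2, 0.3]
width: 0.0594
```

Run:
```python
from h import *
s=manip.get_state();c=manip.calibration("wrist");print(s["position"],np.degrees(yaw(s)),s["width"],s["clock"],s["contact_force"])
im=manip.get_image("wrist")[:,:,::-1];cv2.imwrite("pics/w2.png",im)
np.save("w2.npy",c["camera_from_world"])
t=manip.get_image("top")[:,:,::-1]
cv2.imwrite("pics/topz2.png",cv2.resize(t[180:280,160:300],None,fx=5.6,fy=5.6,interpolation=cv2.INTER_CUBIC))
```

```text
[0.43616556 0.24243102 0.18859819] -25.93824331310011 0.059391512169116055 6.675 [-0.25043491  0.17091824  0.28141804]
```

View pics/w2.png

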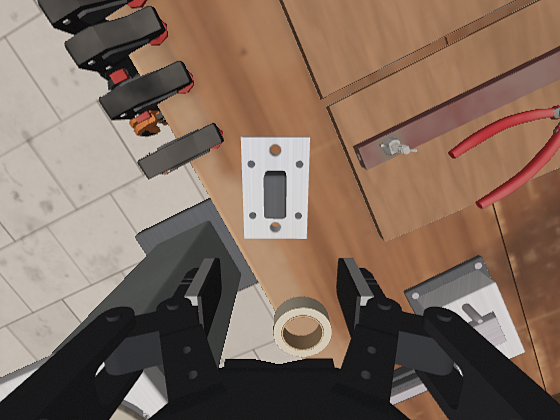

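View pics/topz2.png

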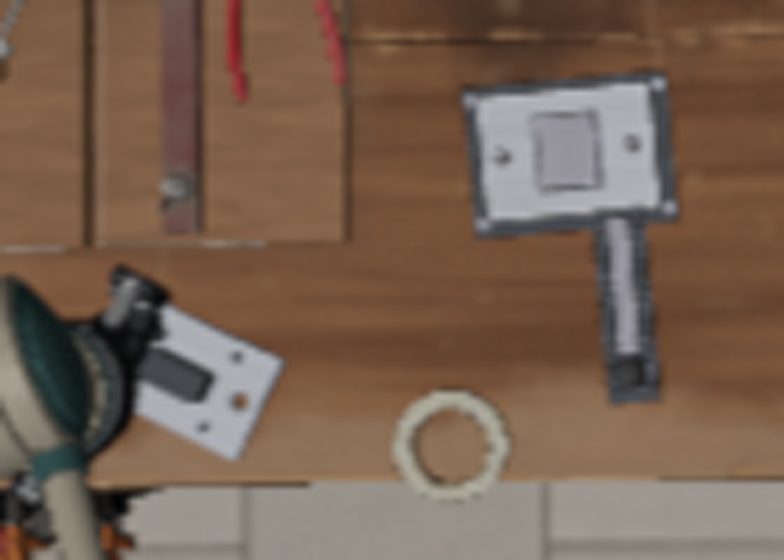

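The lock bar is now clear of the lower face, with its grip at the guide end. In the wrist view the upper half spans (241-310, 137-239), with holes at (275,151) and (275,227). I'll measure it.

Run:
```python
from h import *
c=dict(manip.calibration("wrist"));c["camera_from_world"]=np.load("w2.npy")
im=cv2.imread("pics/w2.png");hsv=cv2.cvtColor(im,cv2.COLOR_BGR2HSV)
m=((hsv[:,:,1]<40)&(hsv[:,:,2]>170)).astype(np.uint8);m[:125]=0;m[245:]=0;m[:,:225]=0;m[:,325:]=0
cs,_=cv2.findContours(m,cv2.RETR_CCOMP,cv2.CHAIN_APPROX_NONE)
k=max(cs,key=cv2.contourArea)
W=np.array([onz(c,u,v,.02)[:2] for u,v in k[:,0]]).astype(np.float32)
r=cv2.minAreaRect(W*1000);print("rect",r)
for h in cs:
    if h is k or len(h)<8: continue
    (u,v),rad=cv2.minEnclosingCircle(h);print((u,v),rad,onz(c,u,v,.02)[:2])
print("holes",onz(c,275,151,.02),onz(c,275,227,.02))
# dark block top: 
cv2.imwrite("pics/w2z.png",cv2.resize(im[125:250,225:325],None,fx=4.7,fy=4.7,interpolation=2))
```

```text
rect ((435.0100402832031, 247.26052856445312), (109.98970031738281, 70.13323974609375), 63.972991943359375)
(275.0, 227.0) 6.324655532836914 [0.41672763 0.20969349]
(298.0, 215.25) 4.366162300109863 [0.44533005 0.21102022]
(252.25, 215.0) 4.366162300109863 [0.40048762 0.23303867]
(275.0, 194.5) 26.100866317749023 [0.43295349 0.24290287]
(299.0, 163.6666717529297) 4.772702217102051 [0.46976003 0.26159274]
(250.85484313964844, 163.53225708007812) 4.612273216247559 [0.42492338 0.28345114]
(274.53704833984375, 149.92591857910156) 7.09453821182251 [0.45310048 0.28521559]
holes [0.45305184 0.28403807 0.02      ] [0.41672763 0.20969349 0.02      ]
```

View pics/w2z.png

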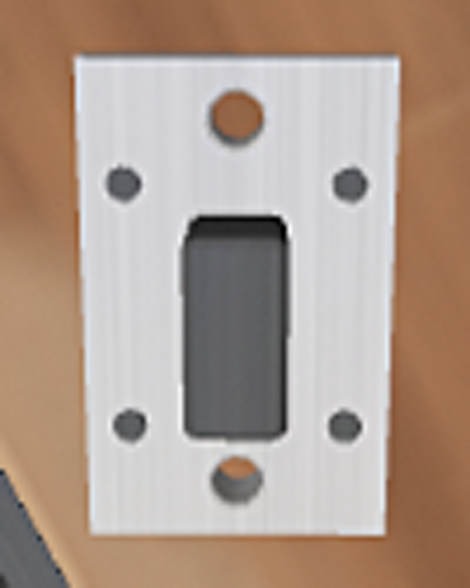

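Run:
```python
from h import *
c=dict(manip.calibration("wrist"));c["camera_from_world"]=np.load("w2.npy")
t=manip.calibration("top")
# clamp tip: wrist (212,137); candidates vs height
for z in (0,.03,.06,.1): print(z,onz(c,212,137,z).round(3),onz(t,160+60/5.6,180+418/5.6,z).round(3), onz(c,141,165,z).round(3),onz(t,160+50/5.6,180+535/5.6,z).round(3))
plan([.435,.247,.1],-26,2,.5)
```

```text
0 [0.398 0.325 0.   ] [0.405 0.328 0.   ] [0.312 0.333 0.   ] [0.329 0.335 0.   ]
0.03 [0.404 0.324 0.03 ] [0.407 0.32  0.03 ] [0.326 0.331 0.03 ] [0.332 0.327 0.03 ]
0.06 [0.411 0.322 0.06 ] [0.408 0.312 0.06 ] [0.341 0.329 0.06 ] [0.335 0.319 0.06 ]
0.1 [0.419 0.321 0.1  ] [0.41  0.302 0.1  ] [0.36  0.326 0.1  ] [0.339 0.308 0.1  ]
from [0.4367 0.2418 0.1889] -26.06 t 6.775
[[0.5, -0.002, -0.002, 0.044, -0.001], [0.5, -0.002, -0.002, 0.045, -0.0]] ends [0.4349 0.2472 0.0999] -26.0
```

Emit:
send_rows(
  increments=[
    [0.55, -0.002, -0.003, 0.04, 0],
    [0.55, -0.001, -0.002, 0.045, 0],
    [0.55, 0, 0, 0.04, 0],
    [0.55, 0, 0, 0.024, 0],
    [0.55, 0, 0, 0.012, 0],
    [0.55, 0, 0, 0, 0],
  ],
)

```text
clock: 7.52
position: [0.4367, 0.2481, 0.028]
ee_rot: [0.0, 0.974, -0.226, -0.0]
contact_force: [0.9, 0.4, 0.3]
width: 0.0471
```

Emit:
send_rows(
  increments=[
    [0.2, 0, 0, 0, 0],
    [0.1, 0, 0, 0, 0],
    [0, 0, 0, 0, 0],
    [0, 0, 0, 0, 0],
    [0, 0, 0, 0, 0],
  ],
  squeeze=90,
)

```text
clock: 8.15
position: [0.4374, 0.2492, 0.0297]
ee_rot: [-0.001, 0.974, -0.225, 0.001]
contact_force: [0.1, -0.2, 6.6]
width: 0.0205
```

Emit:
send_rows(
  increments=[
    [0, 0, 0, -0.01, 0],
    [0, 0, 0, -0.03, 0],
    [0, 0, 0, -0.05, 0],
    [0, 0, 0, -0.05, 0],
    [0, 0, 0, 0, 0],
    [0, 0, 0, 0, 0],
  ],
)

```text
clock: 8.9
position: [0.4357, 0.2485, 0.1675]
ee_rot: [0.001, 0.974, -0.225, -0.001]
contact_force: [-0.9, -0.7, -3.6]
width: 0.0202
```

Run:
```python
from h import *
s=manip.get_state();c=manip.calibration("wrist");print(s["position"],np.degrees(yaw(s)),s["ee_rot"],s["width"],s["clock"],s["contact_force"])
im=manip.get_image("wrist")[:,:,::-1];cv2.imwrite("pics/w3.png",im)
np.save("w3.npy",c["camera_from_world"])
```

```text
[0.43568766 0.24849983 0.16751055] -26.006422283151718 [ 6.02232300e-04  9.74357118e-01 -2.25005143e-01 -7.27632265e-04] 0.020187956328810493 8.9 [-0.93919832 -0.6646178  -3.60150106]
```

View pics/w3.png

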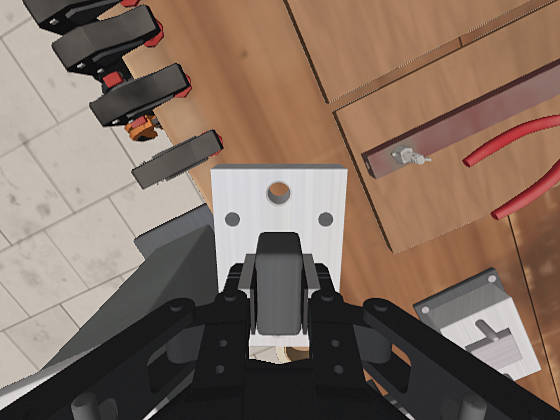

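The upper half is held (3.6 N, its weight). Its visible hole is at (278,193), with small holes at (232,219) and (326,219). I'll measure its pose in the hand.

Run:
```python
from h import *
c=dict(manip.calibration("wrist"));c["camera_from_world"]=np.load("w3.npy")
p=np.array([.43569,.2485]);a=np.radians(-26.0)
im=cv2.imread("pics/w3.png");cv2.imwrite("pics/w3z.png",cv2.resize(im[155:305,200:360],None,fx=5,fy=4,interpolation=2)[:600])
def loc(u,v,z):
    q=onz(c,u,v,z)[:2]-p; return np.array([q@[np.cos(a),np.sin(a)],q@[-np.sin(a),np.cos(a)]])
for z in (.153,.158,.163):
    print(z,loc(278.3,193,z),loc(232,219,z),loc(326,219,z),"corners",loc(212,170,z),loc(347,170,z))
# same in w2: small hole local coordinates of the plate
```

```text
0.153 [0.00058908 0.03813602] [-0.02499213  0.02332835] [0.02698048 0.02342567] corners [-0.03430076  0.05049364] [0.03669644 0.05061907]
0.158 [0.0005947  0.03934568] [-0.02417052  0.02501034] [0.02614426 0.02510456] corners [-0.03318222  0.05130911] [0.03555031 0.05143054]
0.163 [0.00060032 0.04055533] [-0.02334891  0.02669233] [0.02530805 0.02678344] corners [-0.03206369  0.05212459] [0.03440418 0.05224201]
```

View pics/w3z.png

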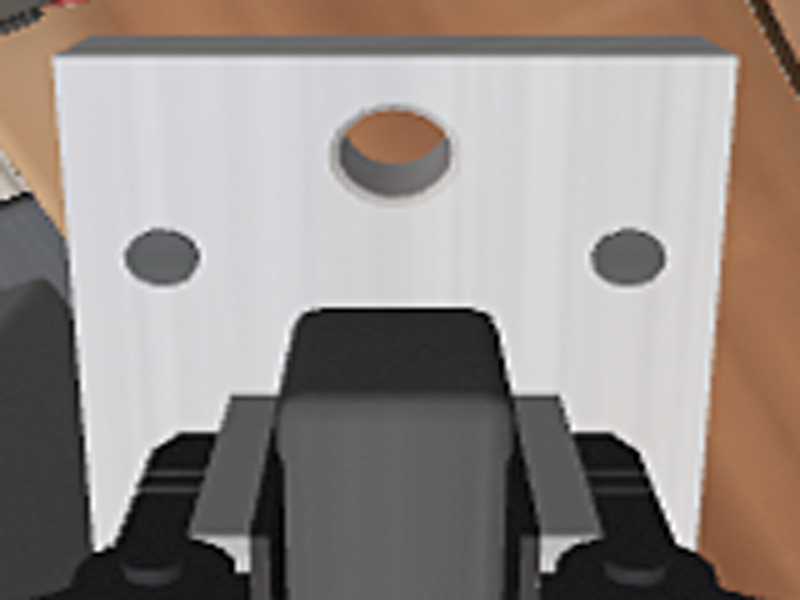

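Run:
```python
from h import *
plan([.5745,-.0027,.13],5,8,0)
```

```text
from [0.4352 0.2483 0.1667] -26.01 t 8.95
[[0, 0.029, 0.021, 0.005, -0.068], [0, 0.028, 0.022, 0.005, -0.068], [0, 0.026, 0.024, 0.004, -0.068], [0, 0.025, 0.026, 0.005, -0.067], [0, 0.023, 0.028, 0.004, -0.068], [0, 0.021, 0.029, 0.005, -0.067], [0, 0.019, 0.031, 0.004, -0.068], [0, 0.017, 0.032, 0.005, -0.067]] ends [ 0.5749 -0.003   0.1297] 4.99
```

Emit:
send_rows(
  increments=[
    [0, 0.029, 0.021, 0.002, -0.068],
    [0, 0.028, 0.022, 0.002, -0.068],
    [0, 0.026, 0.024, 0.002, -0.068],
    [0, 0.025, 0.026, 0.002, -0.067],
    [0, 0.023, 0.028, 0.004, -0.068],
    [0, 0.021, 0.029, 0.008, -0.067],
    [0, 0.019, 0.031, 0.008, -0.068],
    [0, 0.017, 0.032, 0.009, -0.067],
  ],
)

```text
clock: 9.95
position: [0.5754, -0.0032, 0.1285]
ee_rot: [-0.0, 0.999, 0.045, -0.002]
contact_force: [0.7, -0.2, -2.5]
width: 0.0203
```

Emit:
send_rows(
  increments=[
    [0, 0, 0, 0, 0],
    [0, 0, 0, 0, 0],
    [0, 0, 0, 0, 0],
  ],
)

```text
clock: 10.32
position: [0.5755, -0.0015, 0.1307]
ee_rot: [-0.0, 0.999, 0.044, -0.001]
contact_force: [-0.9, 0.1, -3.0]
width: 0.0203
```

Run:
```python
from h import *
plan([.5745,-.0027,.13],5,1,0,nd=4)
s=manip.get_state();print(s["contact_force"],s["width"])
c=manip.calibration("wrist");np.save("w4.npy",c["camera_from_world"])
im=manip.get_image("wrist")[:,:,::-1];cv2.imwrite("pics/w4.png",im)
t=manip.get_image("side")[190:300,210:350,::-1];cv2.imwrite("pics/s4.png",cv2.resize(t,None,fx=5,fy=5,interpolation=2))
```

```text
from [ 0.5755 -0.0015  0.1307] 5.02 t 10.325
[[0, -0.0011, 0.0011, 0.0007, 0.0004]] ends [ 0.5745 -0.0027  0.13  ] 5.0
[-0.87352504  0.11496808 -2.96205449] 0.02028343792993386
```

View pics/w4.png

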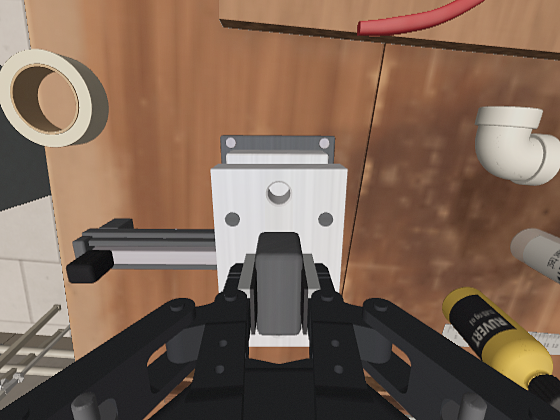

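View pics/s4.png

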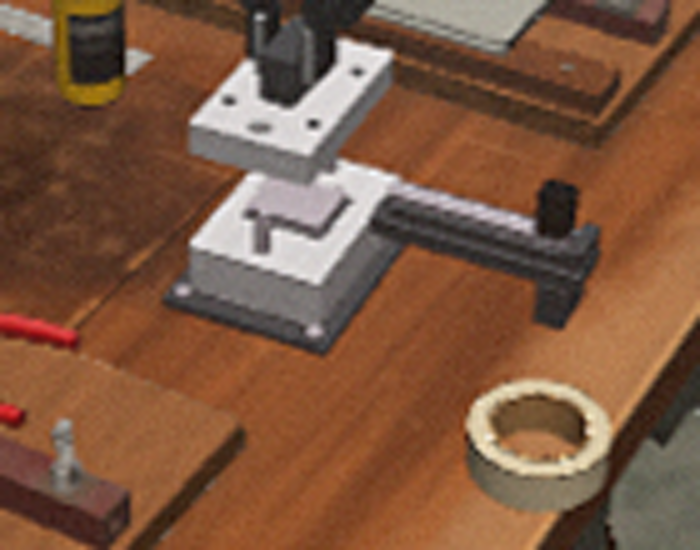

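Run:
```python
from h import *
im=cv2.imread("pics/w4.png");cv2.imwrite("pics/w4z.png",cv2.resize(im[125:235,200:360],None,fx=5,fy=5,interpolation=2))
```

```text
(no output)
```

View pics/w4z.png

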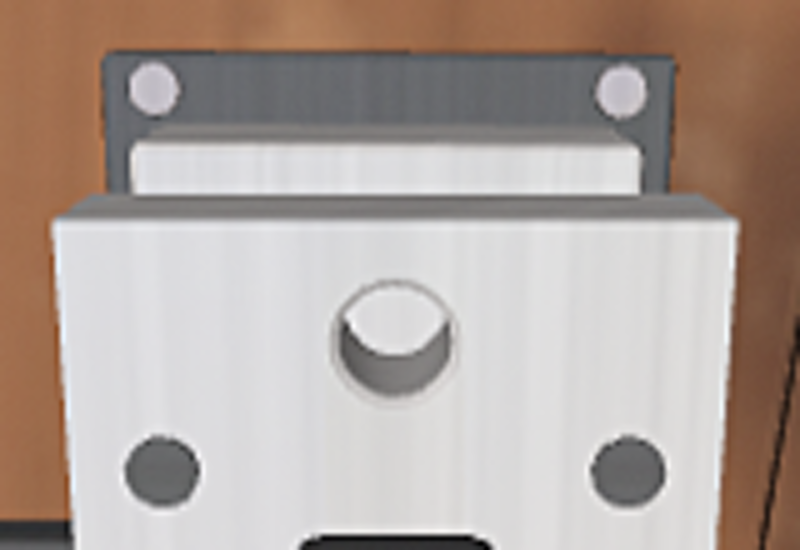

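Run:
```python
from h import *
c=dict(manip.calibration("wrist"));c["camera_from_world"]=np.load("w4.npy")
Z=lambda x,y,z:onz(c,200+(x+.5)/5-.5,125+(y+.5)/5-.5,z)
a=np.radians(5.);ey=np.array([-np.sin(a),np.cos(a)]);ex=np.array([np.cos(a),np.sin(a)])
A,B=Z(131,142,.04)[:2],Z(639,145,.04)[:2]
print(A,B,np.linalg.norm(A-B),np.degrees(np.arctan2(*(B-A)[::-1])),"ctr",(A+B)/2-.055*ey)
S,T=Z(155,88,.0085)[:2],Z(622,90,.0085)[:2];print("studs",np.linalg.norm(S-T),(S+T)/2,np.degrees(np.arctan2(*(T-S)[::-1])), ((S+T)/2)@ex)
z=.1307-.0095
A,B=Z(54,218,z)[:2],Z(738,219,z)[:2];H=Z(394,339,z)[:2];h1,h2=Z(162,471,z)[:2],Z(628,471,z)[:2]
print("plate",np.linalg.norm(A-B),np.degrees(np.arctan2(*(B-A)[::-1])),"ctr",(A+B)/2-.055*ey,"hole",H-.042*ey,"sm",(h1+h2)/2-.0281*ey)
```

```text
[0.53134332 0.04580047] [0.60919646 0.05232933] 0.07812642703553845 4.7936780201375235 ctr [ 0.57506346 -0.0057258 ]
studs 0.08067132008870295 [0.57013057 0.0550338 ] 4.886647744129658 0.5727575636149088
plate 0.0695569998829008 5.045489213606569 ctr [ 0.57663698 -0.00451851] hole [ 0.57642351 -0.00410474] sm [ 0.57660782 -0.0046828 ]
```

Emit:
send_rows(
  increments=[
    [0, -0.0016, 0.0012, 0.01, 0.003],
    [0, 0, 0, 0.014, 0],
    [0, 0, 0, 0.006, 0],
    [0, 0, 0, 0, 0],
    [0, 0, 0, 0.004, 0],
    [0, 0, 0, 0.002, 0],
  ],
)

```text
clock: 11.18
position: [0.5751, -0.0037, 0.0953]
ee_rot: [0.0, 0.999, 0.042, 0.0]
contact_force: [0.3, -0.8, -3.3]
width: 0.0202
```

Run:
```python
from h import *
plan([.574,-.0027,.096],5,1,0,nd=4)
s=manip.get_state();print(s["contact_force"],s["moment"])
im=manip.get_image("wrist")[:,:,::-1];cv2.imwrite("pics/w5z.png",cv2.resize(im[125:235,200:360],None,fx=5,fy=5,interpolation=2))
t=manip.get_image("side")[190:300,210:350,::-1];cv2.imwrite("pics/s5.png",cv2.resize(t,None,fx=5,fy=5,interpolation=2))
```

```text
from [ 0.5751 -0.0037  0.0953] 4.81 t 11.175
[[0, -0.001, -0.0011, -0.0007, -0.0033]] ends [ 0.574  -0.0027  0.096 ] 5.0
[ 0.30516782 -0.76209837 -3.32281848] [0.01441567 0.05757676 0.00283224]
```

View pics/w5z.png

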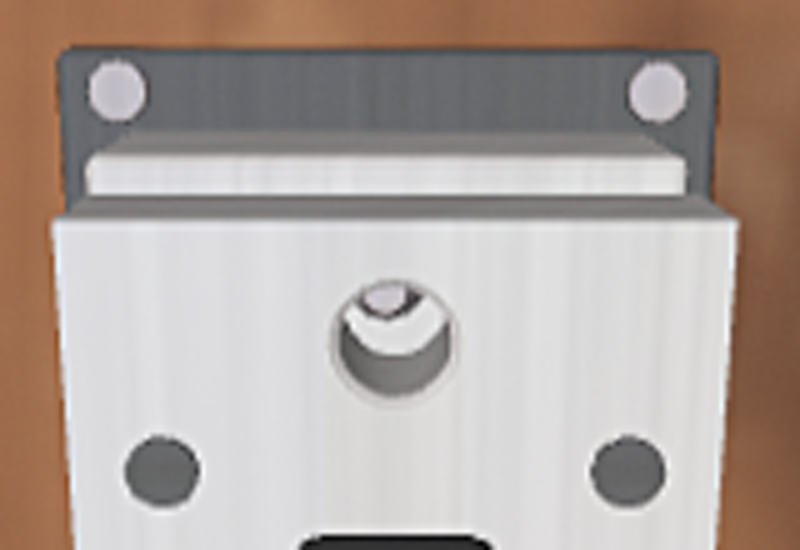

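View pics/s5.png

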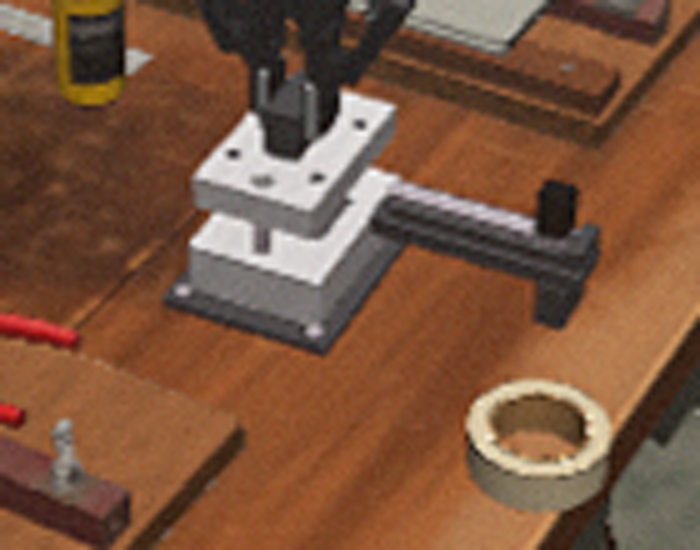

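Run:
```python
from h import *
c=manip.calibration("wrist");print(manip.get_state()["position"])
Z=lambda x,y,z:onz(c,200+(x+.5)/5-.5,125+(y+.5)/5-.5,z)
H=Z(394,339,.0858);T=Z(385,298,.066)
a=np.radians(5.);ex=np.array([np.cos(a),np.sin(a)]);ey=np.array([-np.sin(a),np.cos(a)])
d=(T-H)[:2];print(H,T,"tip-hole toolx",d@ex,"tooly",-d@ey)
A,B=Z(86,157,.04)[:2],Z(687,158,.04)[:2];print(np.linalg.norm(A-B),(A+B)/2-.055*ey,H[:2]-.042*ey)
```

```text
[ 0.57488215 -0.00368789  0.09518817]
[0.57231121 0.03552196 0.0858    ] [0.57125625 0.03561382 0.066     ] tip-hole toolx -0.00104293517215912 tooly -0.00018345935007805757
0.07855651237258389 [ 0.57501032 -0.00599708] [ 0.57597175 -0.00631822]
```

The dowel tip shows inside the hole, about 1 mm off toward tool −x. I'll correct that and lower gradually.

Emit:
send_rows(
  increments=[
    [0, -0.001, 0, 0.002, 0],
    [0, 0, 0, 0.002, 0],
    [0, 0, 0, 0.003, 0],
    [0, 0, 0, 0, 0],
  ],
)

```text
clock: 11.78
position: [0.5738, -0.0036, 0.088]
ee_rot: [-0.0, 0.999, 0.042, -0.0]
contact_force: [0.1, 1.2, -3.9]
width: 0.0204
```

Emit:
send_rows(
  increments=[
    [0, 0, 0, 0.003, 0],
    [0, 0, 0, 0.003, 0],
    [0, 0, 0, 0, 0],
  ],
)

```text
clock: 12.15
position: [0.5738, -0.0036, 0.0819]
ee_rot: [-0.0, 0.999, 0.042, -0.0]
contact_force: [-0.5, 1.1, -3.9]
width: 0.0203
```

Both dowels are in, with no jamming. Next the press against the spring.

Emit:
send_rows(
  increments=[
    [0, 0, 0, 0.002, 0],
    [0, 0, 0, 0.002, 0],
    [0, 0, 0, 0.002, 0],
    [0, 0, 0, 0, 0],
  ],
  squeeze=100,
)

```text
clock: 12.65
position: [0.574, -0.0037, 0.0768]
ee_rot: [-0.0, 0.999, 0.042, 0.0]
contact_force: [-1.2, 1.6, 2.4]
width: 0.0204
```

Emit:
send_rows(
  increments=[
    [0, 0, 0, 0.002, 0],
    [0, 0, 0, 0.002, 0],
    [0, 0, 0, 0, 0],
  ],
)

```text
clock: 13.02
position: [0.574, -0.0036, 0.073]
ee_rot: [0.0, 0.999, 0.042, 0.0]
contact_force: [-2.6, 1.9, 6.2]
width: 0.0202
```

Emit:
send_rows(
  increments=[
    [0, 0, 0, 0.002, 0],
    [0, 0, 0, 0.001, 0],
    [0, 0, 0, 0, 0],
  ],
)

```text
clock: 13.4
position: [0.5741, -0.0037, 0.0705]
ee_rot: [0.0, 0.999, 0.042, 0.0]
contact_force: [-3.3, 2.5, 8.0]
width: 0.0202
```

Emit:
send_rows(
  increments=[
    [0, 0, 0, 0.001, 0],
    [0, 0, 0, 0.001, 0],
    [0, 0, 0, 0, 0],
  ],
)

```text
clock: 13.78
position: [0.5741, -0.0037, 0.0697]
ee_rot: [0.0, 0.999, 0.042, 0.001]
contact_force: [-5.8, 2.2, 16.5]
width: 0.02
```

Emit:
send_rows(
  increments=[
    [0, 0, 0, 0.001, 0],
    [0, 0, 0, 0, 0],
    [0, 0, 0, 0, 0],
  ],
)

```text
clock: 14.15
position: [0.5741, -0.0037, 0.0697]
ee_rot: [0.0, 0.999, 0.042, 0.001]
contact_force: [-7.3, 2.4, 21.8]
width: 0.0199
```

Run:
```python
from h import *
s=manip.get_state();print(s["position"],s["contact_force"],s["moment"],s["width"],s["clock"])
im=manip.get_image("wrist")[:,:,::-1];cv2.imwrite("pics/w6.png",im)
S=manip.get_image("side")[:,:,::-1];cv2.imwrite("pics/s6full.png",S);t=S[190:300,210:350];cv2.imwrite("pics/s6.png",cv2.resize(t,None,fx=5,fy=5,interpolation=2))
```

```text
[ 0.57406032 -0.00366405  0.06971224] [-7.26156125  2.38863072 21.75986557] [0.46649383 1.34926966 0.02008286] 0.019892616700272054 14.15
```

View pics/s6.png

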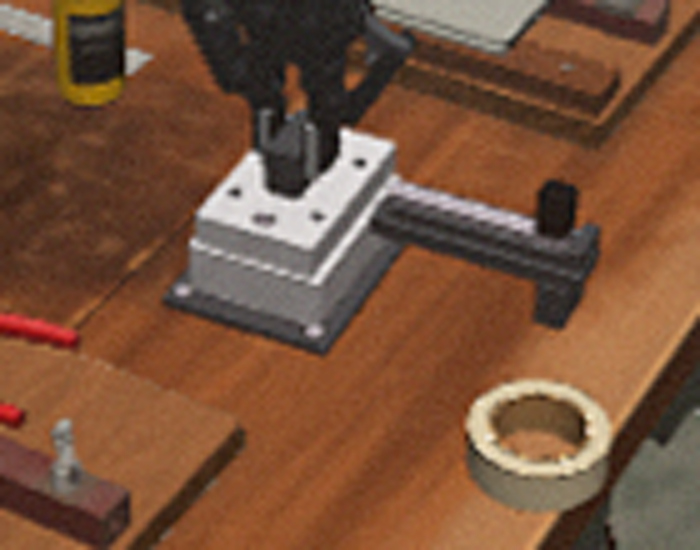

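View pics/w6.png

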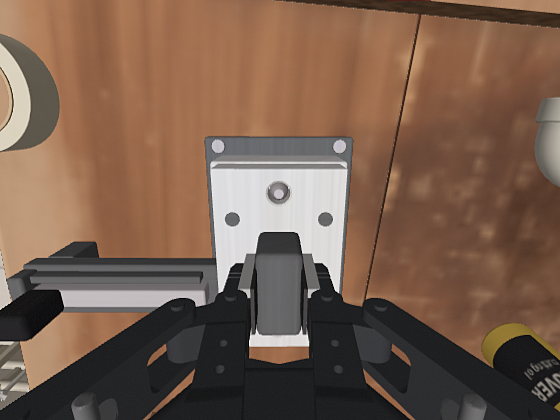

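Emit:
send_rows(
  increments=[
    [0, -0.0007, 0, 0, 0],
    [0, 0, 0, 0.001, 0],
    [0, 0, 0, 0, 0],
    [0, 0, 0, 0, 0],
  ],
)

```text
clock: 14.75
position: [0.5741, -0.0037, 0.0697]
ee_rot: [0.0, 0.999, 0.042, 0.002]
contact_force: [-6.5, 3.6, 26.6]
width: 0.0199
```

Run:
```python
from h import *
s=manip.calibration("side");a=np.radians(4.8);R=np.array([[np.cos(a),-np.sin(a)],[np.sin(a),np.cos(a)]])
C=np.array([.575,-.0057])
for n,l,z in [("lower",(.04,.055),.04),("lower",(-.04,.055),.04),("upper",(.035,.055),.06),("upper",(-.035,.055),.06),("upper",(-.035,-.055),.06),("upper+2mm",(-.035,.055),.062)]:
    p=C+R@np.array(l);q=proj(s,[*p,z]);print(n,l,z,((q-[210,190]+.5)*5-.5).round(1))
```

```text
lower (0.04, 0.055) 0.04 [184.6 240.8]
lower (-0.04, 0.055) 0.04 [317.  280.9]
upper (0.035, 0.055) 0.06 [192.1 213.7]
upper (-0.035, 0.055) 0.06 [308.9 248.6]
upper (-0.035, -0.055) 0.06 [392.7 142.5]
upper+2mm (-0.035, 0.055) 0.062 [309.  245.6]
```

Projected corners for a shut mould match the side picture: upper near corner predicted at (309,249) and seen at (312,249), with a similar offset on the lower half. I'm handing in.

```bash
python3 -c "
from rig import manip
s=manip.get_state();print(s['clock'],s['position'],s['contact_force'])
print(manip.sign_off())"
```

```text
14.75 [ 0.57408725 -0.00368356  0.06969431] [-6.51554295  3.61822022 26.56504992]
the job is handed in; nothing more can be done
None
```

The job is handed in at 14.75 s, with the mould shut and the arm still holding it pressed.

- **Lock:** I pulled it 69.5 mm, until the arm stopped moving and the pull rose from about 2 N to 10.6 N. The top view then showed the bar clear of the lower face.
- **Upper half:** I gripped it by its block and lined it up over the dowels with the wrist camera, correcting by about 1–2 mm. It went on without jamming, and I then pressed it down against the spring.
- **Shut check:** The height stayed at 0.0697 m while the push rose from 16.5 to 26.6 N. That puts the upper half's underside at 40 mm, the height of the lower face. The side picture matches a shut mould to about 1 px, so it would not show a gap under about 3 mm.
- **Checks that disagreed:** My estimate of the closing height from the spring force came out about 1–1.5 mm lower than where it stopped. I put that down to the uncertain spring force and force reading. A sideways force of about 7 N also remained on the tool, and a 0.7 mm correction hardly changed it.
- **Bystanders:** I didn't touch any of them.

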